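# Level the sprung stamping plate under pressure

### The arm

A 6-joint arm with a two-finger parallel gripper is mounted at the origin on a cart in front of the work surface, level with it; the furniture and walls round the work are solid. World frame = base frame: x ahead of the robot, y to its left, z up, the work surface at z = 0. Lengths are in m, angles in rad, forces in N, time in s.
With the tool pointing down it reaches from about 0.3 to 0.775 m from the base axis. Payload 14.6 kg.
Tool frame: the origin (TCP) lies midway between the tips of the shut fingers; the grasp point (between the pads) lies 19 mm behind it; z points along the fingers, y is the line along which they close (so a half turn about z gives the same grasp; the last joint's range is limited). The gripper opens to 94 mm and grips with 3 to 60 N. Pads are 16 mm wide; open, the fingers measure 119 mm over their backs; the gripper's body (75 mm by 177 mm) begins 78 mm behind the grasp point.
Start: joints at [1.225, 0.3, 1.521, -0, 1.321, -0.067], TCP at [0.151, 0.529, 0.205] pointing down, gripper open.
Joint ranges: [-3.03, 3.03], [-0.79, 2.21], [0.23, 2.52], [-1.04, 4.18], [0, 3.07], [-2.55, 2.55]. Speed limits (rad/s): [2.22, 2.22, 2.57, 3.14, 3.14, 3.14].

### API

Orientations are given as [roll, pitch, yaw] about the fixed x, y, z axes, in that order (R = Rz(yaw) Ry(pitch) Rx(roll)).
In Python, from rig import robot, optics gives the robot as it stands.
- The arm moves only by the tool jog_arm, never from a script. Its arguments are lists of equal length, an entry for each row: "turn": the turn, a rotation vector about the world's x, y, z in degrees, a list of three; "dp": the shift along the world's x, y, z in m, a list of three; "hand": the finger opening in m, from 0 to 0.094. A call has 1 to 8 rows; each row is the pose to reach, as a shift and turn from the pose commanded when the call began; what a row does not reach only later rows make up. A row lasts 1/8 s, in which the tool goes at most 62.5 mm and 10.7 degrees, less where a joint would pass 70% of its speed; a pose out of reach is approached as far as the arm can. A call with a gripper value outside its range is refused whole. The fingers move at their own pace and stop on an object; "grip_force" is the grip in N (left out, the last holds). Time passes only in rows, so rows that repeat a pose let the fingers close. It gives the time, the measured TCP pose, the force, the opening and the grip force at its end, in the units of the state.
- robot.state(): the state, without advancing time (a new reading comes with each control period).
- optics.capture(name): name is "side" or "top"; returns a dict with "frame" (384x512x3 uint8, red, green, blue), "vertical_fov" (degrees; the focal length in pixels is half the picture's height over the tangent of half this angle, whatever the lens; pixels are square), "cx", "cy" (the principal point, pixels), "eye" and "attitude" of the camera in the world. Camera axes: x right, y up, looking along -z (the intrinsics and any distortion apply to the point x, -y, -z); pixel columns grow to the right and rows downward; lengths in m; the calibration is good to about 2 mm. A picture is of the moment at which its call begins. There is no depth.
- robot.close_job(): hands the job in; it is judged then, once.
The state is a dict: "clock": time; "joints": joint angles; "qd": joint speeds; "effort": joint torques, N m; "tcp_pos": TCP position; "tool_rot": TCP orientation; "ft_force": force on the tool from outside, world axes, zero at the start; "torque": the same for the moment, N m; "width": opening from 0.0 (shut) to 1.0 (fully open); "grasp_force": force on a finger pad.
Only numpy, scipy, OpenCV 4.12 (cv2) and the standard library are available. Lean on these libraries where they do the work, as an engineer would, in place of code of your own. Each camera call takes 0.05 s, during which the arm holds its last target. There are 200 camera calls.

### The job

Level the sprung stamping plate so that it is true when it is pushed down, as it is in use. First push down on the thumb pad of the spirit level that lies on the plate until the plate's foot stops on its pad, and see where the bubble goes; let up, turn the wing knob of the levelling foot as needed, and push the spirit level down onto the stop again: the bubble must then stand between its two lines. Finish while still pressing the spirit level like that, do not let go; push with moderate force, leave the level lying on the plate and do not disturb the things around.

Things in the scene. Friction and masses are not known exactly. Their poses are not given: they have to be found in the camera images.
- plate_mid (a point): Stamping plate, aluminium, 84 x 235 x 8 mm, hinged on a dark steel base 110 x 260 mm fixed to the bench. Point on its top face under the spirit level, about 44 mm above the bench; +y axis along the plate to the hinge (hinge axis 80 mm away), x across, z up; the knob's axis is 120 mm in -y, at the free end. Springs hold the free end about 1 degree above level.
- knob_grip (a point): Black wing knob of the levelling foot, on the plate's free end: a bar 46 mm long (this point's x), 14 mm thick (its y: pinch it so, from above), 30 mm high. Point at the bar's centre, 15 mm below its top; the bar's underside is about 7 mm higher than the spirit level's grey body. z up along the screw. The knob does not rise or sink as it turns.
- knob (a joint): Angle of the wing knob, rad, growing clockwise seen from above, range -1 to 4. Clockwise screws the foot out downwards, 1.91 mm per rad. Light friction, 0.06 Nm; stays where left. At the start the foot is too short: pushed down, the plate is low at the knob end. Some 1 to 2.6 rad clockwise put it right; the angle at level differs every time.
- level: Small grey spirit level lying loose along the plate, 26 mm wide (x), 130 mm long (y), 22 mm high, origin at the centre of its underside; its +y end points to the hinge. Vial in the top of its hinge-side half, thumb pad on its knob-side half.
- level_pad (a point): Centre of the top of the spirit level's dark rubber thumb pad (22 mm in x, 38 mm in y): push here straight down. It lies 40 mm from the level's middle towards the knob, 25.5 mm above its underside; axes as the level. 4 to 7 N bring the foot onto its pad after 3 to 6 mm of travel; 10 N hold it firmly, 40 N is too hard. The knob's axis is about 80 mm further in -y, its top 33 to 40 mm higher.
- level_vial (a point): Top of the middle of the vial, a yellowish-green tube 58 mm long along y in the spirit level's hinge-side half, 27 mm from its middle. Two thin black lines stand 10.5 mm either side of this point. Axes as the level.
- bubble (a joint): Place of the pale bubble (13 mm long) in the vial, m: 0 centred, positive towards the hinge (knob end low), stops at +-0.021. 14 mm per degree of tilt; about 1 s to come to rest. Tells what matters only with the foot on its pad; there 1 rad of knob clockwise moves it by about -7.7 mm. It stands between its lines within +-4 mm.
- foot: Black foot disc of the screw, 18 mm across, 5 mm thick, under the plate's free end, below the knob; origin at the centre of its underside. With the plate let go it is 5 to 9 mm clear of its pad.
- foot_pad: Black round pad, 26 mm across, on the base under the foot; origin at the centre of its top face, whose height differs by some mm each time.
- date_stamp: Bystander: hand stamp, 30 x 52 x 80 mm, origin at its underside, on the bench behind the left end of the stand.
- ink_pad: Bystander: flat ink pad in a closed tin, 58 x 90 x 17 mm, origin at its underside, to the left of the stand.
- mouse: Bystander: black computer mouse, 108 x 62 x 36 mm, origin at its underside, to the right of the stand, near the bench's front edge.
- small_box: Bystander: small white carton, 58 x 58 x 75 mm, origin at its underside, behind the stand.

How it is judged:
On the way, in this order (a step that is already met when the one before it is completed fails the run):
1. the spirit level is pressed by the fingers and the foot stands on its pad, the bubble still off centre (contact force between the fingers and level above 2 N and contact force between foot and foot_pad above 0.4 N and value of joint bubble above 0.005 m), for 0.2 s.
2. pressed onto the stop again, the bubble stands between its lines (contact force between the fingers and level above 2 N and contact force between foot and foot_pad above 0.4 N and value of joint bubble between -0.004 and 0.004 m), for 0.3 s.
At the end, for the whole second after the job is handed in: The fingers still press the spirit level with more than 2 N, the foot bears on its pad with more than 0.4 N, the bubble is within 4 mm of the middle, the plate is within 0.5 degree of level, and the spirit level lies on the plate (all of step 2 and angle between plate_mid's own z axis and vertical below 0.009 rad and x of level_vial in the frame of plate_mid between -0.03 and 0.03 m and y of level_vial in the frame of plate_mid between -0.06 and 0.06 m); the arm keeps its last pose, push and grip.
It fails at once if the spirit level pressed with more than 40 N (contact force between any of the fingers, the arm and level above 40 N).
It fails at once if the spirit level lifted off or pushed off the plate (not (x of level_vial in the frame of plate_mid between -0.03 and 0.03 m and y of level_vial in the frame of plate_mid between -0.06 and 0.06 m) or z of level_vial in the frame of plate_mid above 0.05 m).
It fails at once if the stamp, ink pad, mouse or white carton moved by more than 2 cm (distance of any of date_stamp, ink_pad, mouse, small_box from where it was at the start of the episode above 0.02 m).
It also fails if it takes over 72 s, if anything falls off the work surface, if the arm or the gripper's body presses on something with over 40 N, if the wrist force passes 120 N, or if a joint passes its speed limit or range.

## Working session

There is one attempt and no reset: what is moved stays moved. The work goes in short steps, Python scripts to look and compute and a tool call to move; the robot and the scene stay as the last step left them, time stands still between calls to the robot, and variables do not carry over. Pictures are saved under pics/ and viewed, at most 10 in all, crops included, and the job is handed in when it is done.

Besides the shell and the picture viewer there is one more tool, called after "Request:" as name(argument=value, ...) on one line, values as JSON. jog_arm: Moves the arm, as the interface text tells. Its arguments: {"type":"object","properties":{"turn":{"type":"array"},"dp":{"type":"array"},"hand":{"type":"array"},"grip_force":{"type":"number"}},"required":["turn","dp","hand"]}

```bash
mkdir -p pics; cat > h.py <<'E'
import numpy as np, cv2
from rig import robot, optics
def snap(name,fn=None):
    c=optics.capture(name)
    if fn: cv2.imwrite('pics/'+fn,c['frame'][:,:,::-1])
    return c
E
python3 - <<'E'
from h import *
for n in('side','top'):
    c=snap(n,n+'0.png'); print({k:v for k,v in c.items() if k!='frame'})
print(robot.state())
E
ls
```

```text
{'vertical_fov': 43.45989797193921, 'cx': 255.22819948775154, 'cy': 193.41673722494068, 'eye': array([0.38062489, 0.91007944, 0.77231391]), 'attitude': array([ 0.98254467,  0.02388915, -2.95410719])}
{'vertical_fov': 44.51108789062611, 'cx': 251.4487818914631, 'cy': 187.1057400840477, 'eye': array([ 0.35693451, -0.09386949,  1.38733027]), 'attitude': array([ 0.18859946,  0.00440838, -1.54234835])}
{'clock': 0.1, 'joints': array([ 1.22541287e+00,  3.00380366e-01,  1.52151265e+00, -2.57619770e-05,
        1.32068728e+00, -6.65950764e-02]), 'qd': array([-8.47653142e-04, -1.52743802e-03, -1.75889209e-03,  1.01982508e-03,
        9.42824118e-05, -1.76179629e-05]), 'effort': array([ 1.42714485e-03, -5.32641685e+01, -3.53278327e+01,  7.09610875e-02,
        2.35478691e-02, -6.90165109e-06]), 'tcp_pos': array([0.15128376, 0.5285455 , 0.20496505]), 'tool_rot': array([-3.14060555e+00, -4.08243477e-05,  2.86281065e+00]), 'ft_force': array([-0.18564054, -0.26970258, -0.56781885]), 'torque': array([ 0.00082546,  0.02444573, -0.01413343]), 'grasp_force': 0.0, 'width': 1.0016494282264548}
h.py
pics
```

View pics/side0.png

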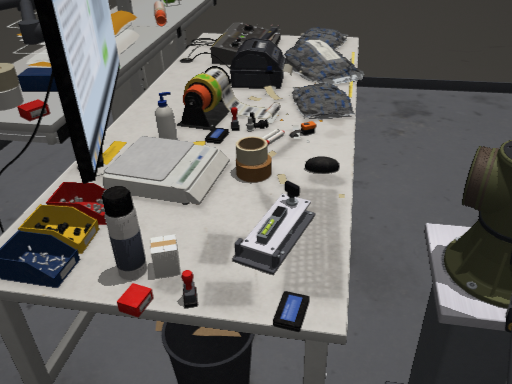

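View pics/top0.png

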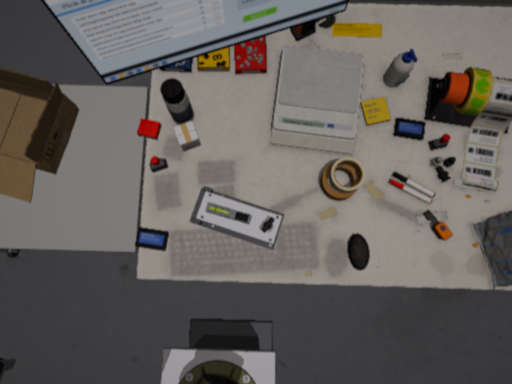

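The side view shows the plate from (255,250) to (300,205), with the knob at (292,190). In the top view the plate runs from (200,210) at the hinge to (270,230) at the knob. I'll zoom in and check the calibration.

```bash
cat >> h.py <<'E'
from scipy.spatial.transform import Rotation as Ro
class Cam:
    def __init__(s,c):
        s.f=192/np.tan(np.radians(c['vertical_fov'])/2); s.c=np.array([c['cx'],c['cy']]); s.e=np.array(c['eye'])
        s.R=Ro.from_euler('xyz',c['attitude']).as_matrix()
    def proj(s,p):
        q=(np.atleast_2d(p)-s.e)@s.R; return s.c+s.f*np.c_[q[:,0],-q[:,1]]/-q[:,2:]
    def ray(s,u,z):
        d=s.R@np.array([(u[0]-s.c[0])/s.f,-(u[1]-s.c[1])/s.f,-1]); return s.e+d*(z-s.e[2])/d[2]
E
python3 - <<'E'
from h import *
ims=[]
for n,(x,y) in(('side',(225,165)),('top',(180,170))):
    c=snap(n); k=Cam(c); print(n,k.proj([[0,0,0],[.15128,.5285,.205],[.5,0,0]]).round(1))
    print(c.keys())
    im=cv2.resize(c['frame'][y:y+110,x:x+120,::-1],None,fx=6.5,fy=5*1.3,interpolation=cv2.INTER_CUBIC)
    cv2.imwrite(f'pics/{n}1.png',im[:600])
E
```

```text
side [[500.  269.5]
 [509.5 424.5]
 [283.9 247.2]]
dict_keys(['frame', 'vertical_fov', 'cx', 'cy', 'eye', 'attitude'])
top [[216.  407.1]
 [ -7.4 356.2]
 [223.2 226.6]]
dict_keys(['frame', 'vertical_fov', 'cx', 'cy', 'eye', 'attitude'])
```

```bash
python3 - <<'E'
import cv2,numpy as np
a=cv2.imread('pics/side1.png');b=cv2.imread('pics/top1.png')
cv2.imwrite('pics/both1.png',cv2.resize(np.vstack([a[:,:],b]),None,fx=.0+.48,fy=.48) if 0 else np.hstack([cv2.resize(a,(400,367)),cv2.resize(b,(400,367))]))
E
```

```text
(no output)
```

View pics/side1.png

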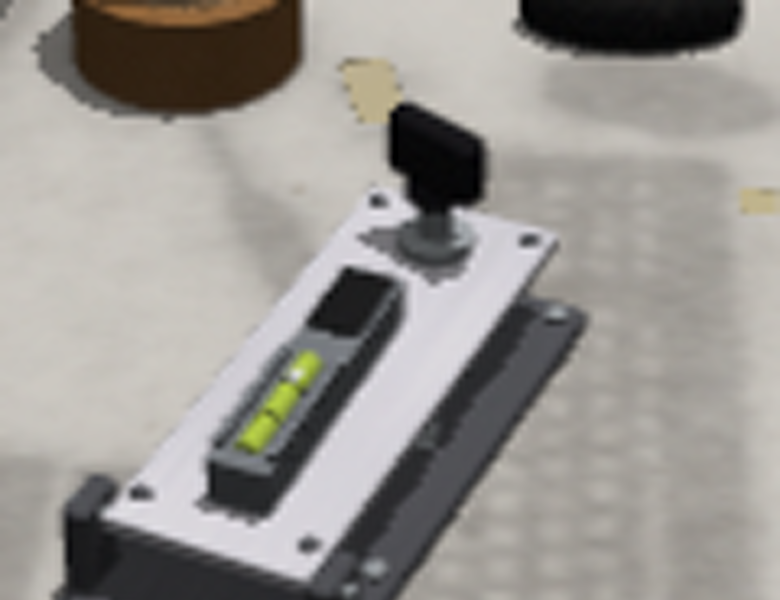

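View pics/top1.png

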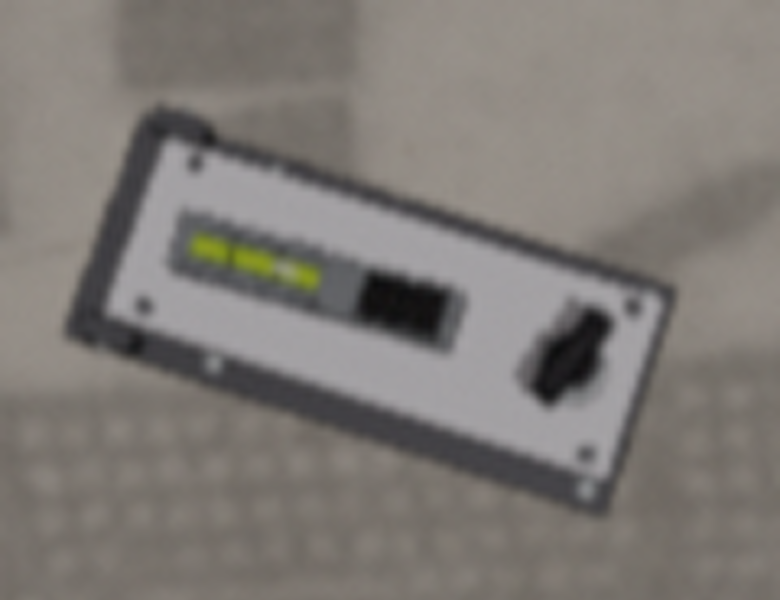

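The zooms show the pad at about (279.6,211.6) in side and (242.3,216.9) in top. The knob is at about (267.7,224.6) in top, and the bubble is at the knob end.

```bash
python3 - <<'E'
from h import *
S=Cam(snap('side'));T=Cam(snap('top'))
s=lambda x,y:(225+(x+.5)/6.5-.5,165+(y+.5)/6.5-.5); t=lambda x,y:(180+(x+.5)/6.5-.5,170+(y+.5)/6.5-.5)
def tri(u,v):
    A=[];b=[]
    for k,w in((S,u),(T,v)):
        d=k.ray(w,0)-k.e; d/=np.linalg.norm(d); P=np.eye(3)-np.outer(d,d); A.append(P);b.append(P@k.e)
    x,r,*_=np.linalg.lstsq(np.vstack(A),np.hstack(b),rcond=None); return x.round(4),np.sqrt(r).round(4)
print('pad',tri(s(355,302),t(405,305)), S.ray(s(355,302),.071).round(4),T.ray(t(405,305),.071).round(4))
print('vial',tri(s(280,400),t(254,263)),S.ray(s(280,400),.067).round(4),T.ray(t(254,263),.067).round(4))
print('knob top z.103: ', [T.ray(t(*p),.103).round(4) for p in((548,395),(600,312),(573,352))])
print('side knob top edge',[S.ray(s(*p),.103).round(4) for p in((400,103),(478,148))])
for n,p in(('TL',(195,162)),('BL',(143,305)),('TR',(632,305)),('BR',(586,454))): print(n,T.ray(t(*p),.045).round(4))
for n,p in(('TL',(378,200)),('TR',(530,240)),('BL',(142,492)),('BR',(309,545))): print(n,S.ray(s(*p),.045).round(4))
E
```

```text
pad (array([ 0.5217, -0.0563,  0.0677]), array([0.0021])) [ 0.5196 -0.0516  0.071 ] [ 0.5227 -0.0563  0.071 ]
vial (array([0.5389, 0.0101, 0.0687]), array([0.001])) [0.5386 0.0081 0.067 ] [0.5398 0.0103 0.067 ]
knob top z.103:  [array([ 0.4823, -0.1187,  0.103 ]), array([ 0.518 , -0.1399,  0.103 ]), array([ 0.5007, -0.1288,  0.103 ])]
side knob top edge [array([ 0.5152, -0.1451,  0.103 ]), array([ 0.4807, -0.1169,  0.103 ])]
TL [0.5877 0.0403 0.045 ]
BL [0.5228 0.0604 0.045 ]
TR [ 0.5288 -0.1561  0.045 ]
BR [ 0.4625 -0.1371  0.045 ]
TL [ 0.5258 -0.1603  0.045 ]
TR [ 0.4607 -0.1408  0.045 ]
BL [0.5843 0.0421 0.045 ]
BR [0.5193 0.0618 0.045 ]
```

Request:
jog_arm(turn=[[0, 0, 0], [0, 0, 0], [0, 0, 0], [0, 0, 0], [0, 0, 0], [0, 0, 0], [0, 0, 0], [0, 0, 0]], dp=[[0.03, -0.04, 0], [0.06, -0.085, 0], [0.09, -0.13, 0], [0.115, -0.17, 0], [0.14, -0.21, 0], [0.165, -0.25, 0], [0.185, -0.292, 0], [0.185, -0.292, 0]], hand=[0, 0, 0, 0, 0, 0, 0, 0])

```text
clock: 1.3
tcp_pos: [0.3373, 0.235, 0.2056]
tool_rot: [3.141, 0.0, 2.859]
ft_force: [-0.4, -0.4, 0.1]
width: 0.182
grasp_force: 0.0
```

Request:
jog_arm(turn=[[0, 0, 0], [0, 0, 0], [0, 0, 0], [0, 0, 0], [0, 0, 0], [0, 0, 0], [0, 0, 0], [0, 0, 0]], dp=[[0.03, -0.04, 0], [0.06, -0.085, 0], [0.09, -0.13, 0], [0.115, -0.17, 0], [0.14, -0.21, 0], [0.165, -0.25, 0], [0.185, -0.291, 0], [0.185, -0.291, 0]], hand=[0, 0, 0, 0, 0, 0, 0, 0])

```text
clock: 2.3
tcp_pos: [0.5222, -0.0553, 0.2048]
tool_rot: [-3.141, -0.001, 2.861]
ft_force: [-0.1, 1.2, -0.2]
width: 0.003
grasp_force: 0.0
```

Request:
jog_arm(turn=[[0, 0, 0], [0, 0, 0], [0, 0, 0], [0, 0, 0], [0, 0, 0], [0, 0, 0]], dp=[[0, 0, -0.03], [0, 0, -0.06], [0, 0, -0.09], [0, 0, -0.11], [0, 0, -0.124], [0, 0, -0.124]], hand=[0, 0, 0, 0, 0, 0])

```text
clock: 3.05
tcp_pos: [0.5211, -0.0534, 0.081]
tool_rot: [-3.142, -0.001, 2.864]
ft_force: [0.7, 0.2, 0.8]
width: 0.004
grasp_force: 0.0
```

Request:
jog_arm(turn=[[0, 0, 0], [0, 0, 0], [0, 0, 0], [0, 0, 0], [0, 0, 0], [0, 0, 0], [0, 0, 0], [0, 0, 0]], dp=[[0, 0, -0.001], [0, 0, -0.002], [0, 0, -0.003], [0, 0, -0.004], [0, 0, -0.005], [0, 0, -0.006], [0, 0, -0.007], [0, 0, -0.008]], hand=[0, 0, 0, 0, 0, 0, 0, 0])

```text
clock: 4.05
tcp_pos: [0.5214, -0.0543, 0.0734]
tool_rot: [-3.142, -0.0, 2.863]
ft_force: [-0.0, 0.0, 0.5]
width: 0.006
grasp_force: 0.0
```

```bash
python3 - <<'E'
from h import *
c=snap('side');d=snap('top')
a=cv2.resize(c['frame'][175:255,240:320,::-1],(400,400),interpolation=cv2.INTER_CUBIC)
b=cv2.resize(d['frame'][175:255,195:275,::-1],(400,400),interpolation=cv2.INTER_CUBIC)
cv2.imwrite('pics/p2.png',np.hstack([a,b])); print(robot.state()['ft_force'],robot.state()['tcp_pos'])
E
```

```text
[0.84853431 0.90173229 0.20434968] [ 0.52131254 -0.05423577  0.07332622]
```

View pics/p2.png

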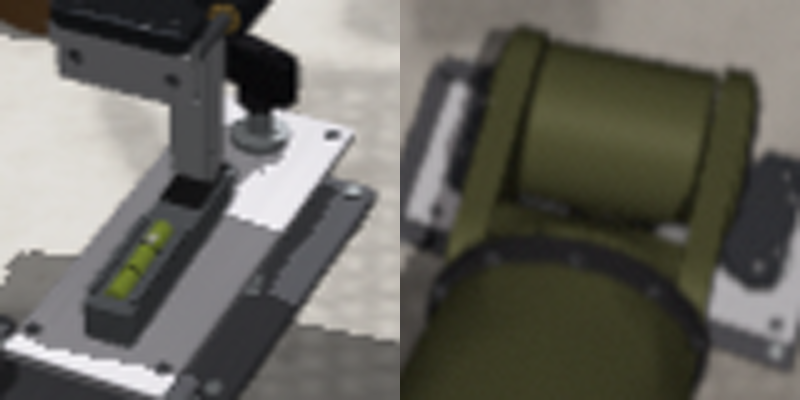

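The fingers sit just above the pad, at about (195,178) in the left crop, and the vial stays visible. I'll press on slowly.

Request:
jog_arm(turn=[[0, 0, 0], [0, 0, 0], [0, 0, 0], [0, 0, 0], [0, 0, 0], [0, 0, 0]], dp=[[0, 0, -0.001], [0, 0, -0.002], [0, 0, -0.003], [0, 0, -0.004], [0, 0, -0.004], [0, 0, -0.004]], hand=[0, 0, 0, 0, 0, 0])

```text
clock: 4.9
tcp_pos: [0.5214, -0.0544, 0.0696]
tool_rot: [-3.141, 0.0, 2.863]
ft_force: [-0.9, -2.5, 3.8]
width: 0.004
grasp_force: 1.9
```

Request:
jog_arm(turn=[[0, 0, 0], [0, 0, 0], [0, 0, 0], [0, 0, 0], [0, 0, 0]], dp=[[0, 0, -0.0005], [0, 0, -0.001], [0, 0, -0.0015], [0, 0, -0.002], [0, 0, -0.002]], hand=[0, 0, 0, 0, 0])

```text
clock: 5.52
tcp_pos: [0.5215, -0.0544, 0.068]
tool_rot: [-3.141, 0.0, 2.863]
ft_force: [-4.3, -3.7, 11.4]
width: 0.003
grasp_force: 5.7
```

Request:
jog_arm(turn=[[0, 0, 0], [0, 0, 0], [0, 0, 0], [0, 0, 0]], dp=[[0, 0, -0.0005], [0, 0, -0.0005], [0, 0, -0.0005], [0, 0, -0.0005]], hand=[0, 0, 0, 0])

```text
clock: 6.02
tcp_pos: [0.5215, -0.0544, 0.0679]
tool_rot: [-3.141, 0.001, 2.863]
ft_force: [-5.8, -4.8, 16.2]
width: 0.007
grasp_force: 8.2
```

```bash
cat >> h.py <<'E'
def look(fn):
    f=np.mean([snap('side')['frame'].astype(float) for _ in range(3)],0).astype(np.uint8)
    a=f[200:245,250:295,::-1]; b=f[165:255,240:330,::-1]
    cv2.imwrite('pics/'+fn,np.hstack([cv2.resize(a,(396,396),interpolation=cv2.INTER_CUBIC),cv2.resize(b,(396,396),interpolation=cv2.INTER_CUBIC)]))
    print(robot.state()['ft_force'],robot.state()['tcp_pos'])
E
python3 -c "
from h import *
look('p3.png')"
```

```text
[-6.06899875 -3.83992184 15.8272291 ] [ 0.52152362 -0.0543983   0.06789626]
```

View pics/p3.png

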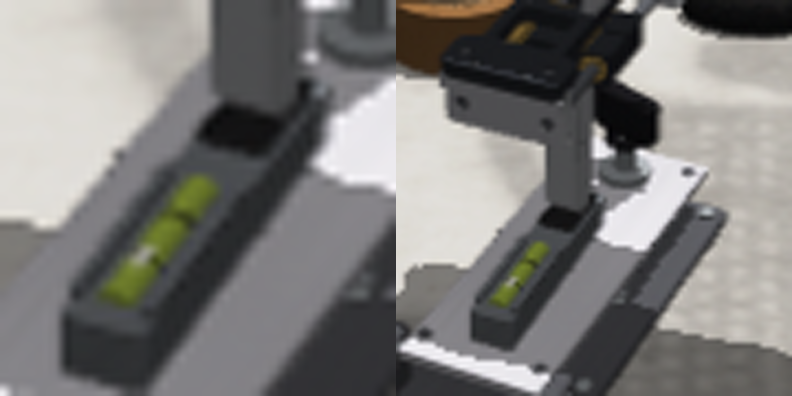

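On the stop, with the push at 16 N, the bubble has moved to the hinge side at about (143,255) in the left crop. The vial runs from (205,180) to (120,295). I'll measure it along the vial axis.

```bash
cat >> h.py <<'E'
def prof(p0,p1):  # vial end points px: knob end, hinge end
    f=np.mean([snap('side')['frame'].astype(float) for _ in range(3)],0).astype(np.float32)
    p0=np.array(p0);p1=np.array(p1);n=np.array([p1[1]-p0[1],p0[0]-p1[0]]);n=n/np.linalg.norm(n)
    t=np.linspace(-.1,1.1,41)[:,None]
    for o in(-1.3,0,1.3):
        m=(p0+t*(p1-p0)+o*n).astype(np.float32)
        v=cv2.remap(f,m[None,:,0],m[None,:,1],cv2.INTER_LINEAR)[0]
        print(o); print(np.c_[(t-.5)[:,0]*58,v].round(0).astype(int).T)
E
python3 - <<'E'
from h import *
np.set_printoptions(linewidth=220)
c=lambda x,y:(250+(x+.5)/8.8-.5,200+(y+.5)/8.8-.5)
prof(c(205,180),c(120,295))
E
```

```text
-1.3
[[-35 -33 -31 -30 -28 -26 -24 -23 -21 -19 -17 -16 -14 -12 -10  -9  -7  -5  -3  -2   0   2   3   5   7   9  10  12  14  16  17  19  21  23  24  26  28  30  31  33  35]
 [ 74  74  76  80  89  95  98  99  99 100 103  99  91  85  81  80  85  94 100 100 103 102 102 105 117 123 123 125 128 118 112 107 102 101 100 100  99  89  79  75  73]
 [ 76  77  79  84  97 106 109 111 111 112 115 110 102  95  91  89  96 106 113 112 117 115 113 116 124 126 124 128 132 126 122 119 114 114 113 112 112 100  88  82  79]
 [ 79  78  77  74  63  54  51  50  48  48  48  49  48  44  45  42  42  46  48  48  47  50  56  62  88 104 107 107 105  83  63  54  52  49  49  49  46  42  41  48  59]]
0
[[-35 -33 -31 -30 -28 -26 -24 -23 -21 -19 -17 -16 -14 -12 -10  -9  -7  -5  -3  -2   0   2   3   5   7   9  10  12  14  16  17  19  21  23  24  26  28  30  31  33  35]
 [ 75  76  84  94 100 104 107 106 105 105 105 102  88  71  73  89 104 106 105 105 106 106 108 114 119 118 121 130 122 117 112 107 105 105 105 101  93  82  76  72  74]
 [ 77  80  90 104 112 117 120 119 119 119 119 116 100  80  82 101 118 120 120 120 120 120 
[... 217 characters left out ...]
3  41  38  37  42  52  67]]
1.3
[[-35 -33 -31 -30 -28 -26 -24 -23 -21 -19 -17 -16 -14 -12 -10  -9  -7  -5  -3  -2   0   2   3   5   7   9  10  12  14  16  17  19  21  23  24  26  28  30  31  33  35]
 [ 74  76  79  83  88  88  88  87  87  88  87  80  69  61  62  75  85  87  87  88  89  88  88  88  85  75  74  82  86  88  88  88  88  88  88  87  83  76  75  75  75]
 [ 77  80  84  91  99  99  99  99  98  99  98  90  77  67  69  84  96  99  99 100 100  99  99  98  95  84  83  93  97  99 100 100  99  99  99  97  92  85  81  79  78]
 [ 79  77  71  59  49  46  43  43  45  44  43  42  39  36  36  41  42  42  43  42  42  44  44  43  41  41  40  39  46  45  43  44  45  45  43  44  45  43  56  72  80]]
```

The bubble stands at about +11 mm from mid-lines (ends at about +4 and +17, lines at −11.3 and +9.5). That calls for about 1.45 rad, or 83°, clockwise. I'll lift and go to the knob.

Request:
jog_arm(turn=[[0, 0, 0], [0, 0, 0], [0, 0, 0], [0, 0, 0], [0, 0, -7], [0, 0, -14], [0, 0, -19], [0, 0, -19]], dp=[[0, 0, 0.004], [0, 0, 0.02], [0, 0, 0.05], [0, 0, 0.08], [-0.01, -0.03, 0.08], [-0.0225, -0.06, 0.08], [-0.0225, -0.0755, 0.08], [-0.0225, -0.0755, 0.08]], hand=[0, 0, 0, 0, 0.045, 0.045, 0.045, 0.045])

```text
clock: 7.32
tcp_pos: [0.4988, -0.1302, 0.1474]
tool_rot: [3.141, 0.0, 2.53]
ft_force: [0.3, 0.9, -1.0]
width: 0.393
grasp_force: 0.0
```

Request:
jog_arm(turn=[[0, 0, 0], [0, 0, 0], [0, 0, 0]], dp=[[0, 0, -0.02], [0, 0, -0.037], [0, 0, -0.037]], hand=[0.045, 0.045, 0.045])

```text
clock: 7.7
tcp_pos: [0.4983, -0.129, 0.1089]
tool_rot: [-3.141, -0.002, 2.533]
ft_force: [0.1, 0.4, 0.1]
width: 0.48
grasp_force: 0.0
```

```bash
python3 - <<'E'
from h import *
c=snap('side');d=snap('top')
a=cv2.resize(c['frame'][155:235,240:320,::-1],(400,400),interpolation=cv2.INTER_CUBIC)
b=cv2.resize(d['frame'][175:255,215:295,::-1],(400,400),interpolation=cv2.INTER_CUBIC)
cv2.imwrite('pics/p4.png',np.hstack([a,b])); print(robot.state()['ft_force'],robot.state()['tcp_pos'])
E
```

```text
[-0.35920459  0.00807534  0.19099454] [ 0.49907244 -0.12948447  0.11030126]
```

View pics/p4.png

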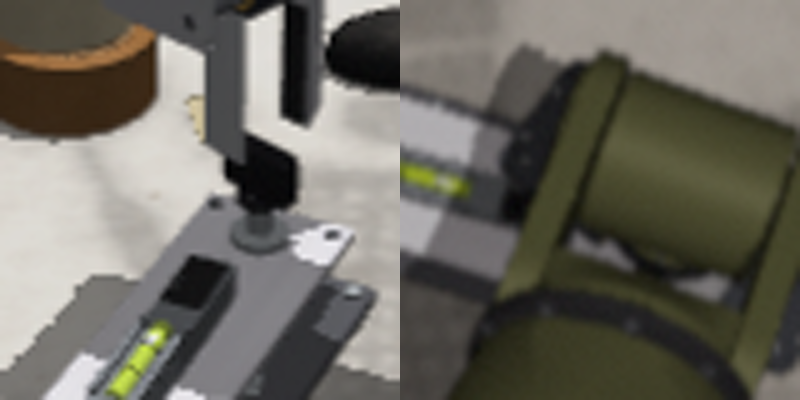

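The fingers straddle the knob bar and the level is still in place. I'll descend and pinch.

Request:
jog_arm(turn=[[0, 0, 0], [0, 0, 0], [0, 0, 0], [0, 0, 0], [0, 0, 0], [0, 0, 0], [0, 0, 0], [0, 0, 0]], dp=[[0, 0, -0.01], [0, 0, -0.02], [0, 0, -0.03], [0, 0, -0.038], [0, 0, -0.038], [0, 0, -0.038], [0, 0, -0.038], [0, 0, -0.038]], hand=[0.045, 0.045, 0.045, 0.045, 0.004, 0.004, 0.004, 0.004], grip_force=15)

```text
clock: 8.8
tcp_pos: [0.4998, -0.1286, 0.0723]
tool_rot: [3.139, 0.001, 2.531]
ft_force: [6.5, 9.4, -3.8]
width: 0.265
grasp_force: 15.0
```

Request:
jog_arm(turn=[[0, 0, 0], [0, 0, 0], [0, 0, 0], [0, 0, 0]], dp=[[0, 0, 0], [0, 0, 0], [0, 0, 0], [0, 0, 0]], hand=[0.004, 0.004, 0.004, 0.004])

```text
clock: 9.3
tcp_pos: [0.4998, -0.1286, 0.0723]
tool_rot: [3.139, 0.001, 2.531]
ft_force: [6.6, 8.9, -5.0]
width: 0.264
grasp_force: 15.0
```

```bash
python3 - <<'E'
from h import *
c=snap('side')
a=cv2.resize(c['frame'][155:235,240:330,::-1],(720,600)[0:1]+(600,),interpolation=cv2.INTER_CUBIC)
cv2.imwrite('pics/p5.png',a); s=robot.state();print(s['ft_force'],s['torque'],s['tcp_pos'],s['width'],s['tool_rot'])
E
```

```text
[ 6.81820612  9.69985985 -4.82410888] [ 1.77474324 -1.32133633  0.03668474] [ 0.4998086  -0.12858808  0.07228773] 0.26909691467934 [3.13900003e+00 9.72564701e-04 2.53130707e+00]
```

View pics/p5.png

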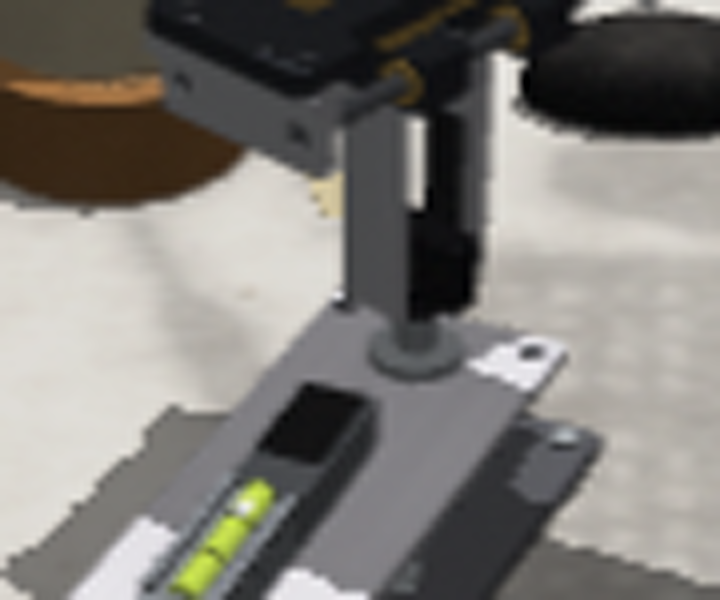

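The pinch is one-sided. The opening is 25 mm against a 14 mm bar, and there is about 12 N net along the closing line. I'll shift 5.5 mm towards the touching finger to centre it.

Request:
jog_arm(turn=[[0, 0, 0], [0, 0, 0], [0, 0, 0], [0, 0, 0], [0, 0, 0], [0, 0, 0]], dp=[[0.001, 0.0015, 0], [0.002, 0.003, 0], [0.003, 0.0045, 0], [0.003, 0.0045, 0], [0.003, 0.0045, 0], [0.003, 0.0045, 0]], hand=[0.004, 0.004, 0.004, 0.004, 0.004, 0.004])

```text
clock: 10.1
tcp_pos: [0.5004, -0.1279, 0.0721]
tool_rot: [-3.136, -0.0, 2.531]
ft_force: [-13.9, -20.7, 3.9]
width: 0.27
grasp_force: 15.0
```

```bash
python3 - <<'E'
from h import *
s=robot.state();print(s['ft_force'],s['torque'],s['tcp_pos'],s['width'],s['tool_rot'],s['grasp_force'])
E
```

```text
[-13.88382645 -20.67334957   3.87772528] [-4.03624584  2.60246266  0.08011295] [ 0.50035319 -0.12785908  0.07212886] 0.2696896071832076 [-3.13640380e+00 -3.40047596e-04  2.53102084e+00] 15.029057376086712
```

Now the force has reversed, so it was really held two-sided at 25 mm. The tips are probably pinching the wider hub just below the bar. I'll open, re-centre, rise 9 mm and pinch again.

Request:
jog_arm(turn=[[0, 0, 0], [0, 0, 0], [0, 0, 0], [0, 0, 0], [0, 0, 0], [0, 0, 0], [0, 0, 0], [0, 0, 0]], dp=[[-0.002, -0.003, 0], [-0.002, -0.003, 0], [-0.002, -0.003, 0.009], [-0.002, -0.003, 0.009], [-0.002, -0.003, 0.009], [-0.002, -0.003, 0.009], [-0.002, -0.003, 0.009], [-0.002, -0.003, 0.009]], hand=[0.04, 0.04, 0.04, 0.004, 0.004, 0.004, 0.004, 0.004])

```text
clock: 11.1
tcp_pos: [0.4999, -0.1281, 0.0808]
tool_rot: [3.141, -0.0, 2.531]
ft_force: [2.1, 2.0, -1.3]
width: 0.15
grasp_force: 14.9
```

```bash
python3 - <<'E'
from h import *
s=robot.state();print(s['ft_force'],s['torque'],s['tcp_pos'],s['width']*94,s['tool_rot'],s['grasp_force'])
E
```

```text
[ 2.09808677  1.9893922  -1.25982689] [ 0.17921624 -0.16009085 -0.10776926] [ 0.49987186 -0.12807453  0.08083109] 14.09940279457794 [ 3.14144251e+00 -2.27933827e-04  2.53123060e+00] 14.928015321493149
```

The bar is now gripped at 14.1 mm. I'll turn it clockwise by 84°.

Request:
jog_arm(turn=[[0, 0, -8], [0, 0, -16], [0, 0, -24], [0, 0, -32], [0, 0, -40], [0, 0, -48], [0, 0, -56], [0, 0, -64]], dp=[[0, 0, 0], [0, 0, 0], [0, 0, 0], [0, 0, 0], [0, 0, 0], [0, 0, 0], [0, 0, 0], [0, 0, 0]], hand=[0.004, 0.004, 0.004, 0.004, 0.004, 0.004, 0.004, 0.004])

```text
clock: 12.1
tcp_pos: [0.4988, -0.1286, 0.0806]
tool_rot: [-3.139, 0.001, 1.41]
ft_force: [-6.8, -2.5, 0.5]
width: 0.145
grasp_force: 15.0
```

Request:
jog_arm(turn=[[0, 0, -8], [0, 0, -14], [0, 0, -20], [0, 0, -20], [0, 0, -20]], dp=[[0, 0, 0], [0, 0, 0], [0, 0, 0], [0, 0, 0], [0, 0, 0]], hand=[0.004, 0.004, 0.004, 0.004, 0.004])

```text
clock: 12.72
tcp_pos: [0.4984, -0.1285, 0.0804]
tool_rot: [-3.138, 0.002, 1.065]
ft_force: [-8.6, -2.5, 2.1]
width: 0.148
grasp_force: 15.0
```

Request:
jog_arm(turn=[[0, 0, 0], [0, 0, 0], [0, 0, 0], [0, 0, 10], [0, 0, 20], [0, 0, 30], [0, 0, 40], [0, 0, 50]], dp=[[0, 0, 0], [0, 0, 0], [0, 0, 0.03], [0, 0, 0.07], [0, 0, 0.07], [0, 0, 0.07], [0, 0, 0.07], [0, 0, 0.07]], hand=[0.04, 0.04, 0.04, 0.04, 0, 0, 0, 0])

```text
clock: 13.72
tcp_pos: [0.5, -0.1282, 0.1511]
tool_rot: [3.141, 0.0, 1.944]
ft_force: [-0.4, 0.6, -0.2]
width: 0.035
grasp_force: 0.0
```

Request:
jog_arm(turn=[[0, 0, 10], [0, 0, 20], [0, 0, 30], [0, 0, 40], [0, 0, 50], [0, 0, 53], [0, 0, 53], [0, 0, 53]], dp=[[0, 0, 0], [0.005, 0.02, 0], [0.01, 0.04, 0], [0.02, 0.06, 0], [0.0215, 0.0735, 0], [0.0215, 0.0735, 0], [0.0215, 0.0735, 0], [0.0215, 0.0735, 0]], hand=[0, 0, 0, 0, 0, 0, 0, 0])

```text
clock: 14.72
tcp_pos: [0.5214, -0.0549, 0.151]
tool_rot: [-3.142, 0.0, 2.861]
ft_force: [0.2, -0.3, -0.6]
width: 0.002
grasp_force: 0.0
```

Request:
jog_arm(turn=[[0, 0, 0], [0, 0, 0], [0, 0, 0], [0, 0, 0], [0, 0, 0]], dp=[[0, 0, -0.03], [0, 0, -0.055], [0, 0, -0.07], [0, 0, -0.076], [0, 0, -0.076]], hand=[0, 0, 0, 0, 0])

```text
clock: 15.35
tcp_pos: [0.5215, -0.0548, 0.0752]
tool_rot: [3.142, 0.0, 2.863]
ft_force: [0.2, -0.4, 0.4]
width: 0.009
grasp_force: 0.0
```

Request:
jog_arm(turn=[[0, 0, 0], [0, 0, 0], [0, 0, 0], [0, 0, 0], [0, 0, 0], [0, 0, 0]], dp=[[0, 0, -0.001], [0, 0, -0.002], [0, 0, -0.003], [0, 0, -0.0035], [0, 0, -0.004], [0, 0, -0.004]], hand=[0, 0, 0, 0, 0, 0])

```text
clock: 16.1
tcp_pos: [0.5214, -0.0549, 0.071]
tool_rot: [-3.141, 0.0, 2.863]
ft_force: [-1.0, -2.1, 2.5]
width: 0.007
grasp_force: 1.3
```

Request:
jog_arm(turn=[[0, 0, 0], [0, 0, 0], [0, 0, 0], [0, 0, 0], [0, 0, 0]], dp=[[0, 0, -0.0005], [0, 0, -0.001], [0, 0, -0.0015], [0, 0, -0.0015], [0, 0, -0.0015]], hand=[0, 0, 0, 0, 0])

```text
clock: 16.73
tcp_pos: [0.5215, -0.0549, 0.0697]
tool_rot: [-3.141, 0.0, 2.863]
ft_force: [-2.0, -2.4, 5.4]
width: 0.005
grasp_force: 3.3
```

Request:
jog_arm(turn=[[0, 0, 0], [0, 0, 0], [0, 0, 0], [0, 0, 0]], dp=[[0, 0, -0.0005], [0, 0, -0.0005], [0, 0, -0.0005], [0, 0, -0.0005]], hand=[0, 0, 0, 0])

```text
clock: 17.23
tcp_pos: [0.5215, -0.0549, 0.0696]
tool_rot: [-3.141, 0.001, 2.863]
ft_force: [-4.2, -3.5, 10.7]
width: 0.005
grasp_force: 5.9
```

It is on the stop at 10.7 N (z 0.0696, as predicted). I'll press a little firmer, let the bubble settle and look.

Request:
jog_arm(turn=[[0, 0, 0], [0, 0, 0], [0, 0, 0], [0, 0, 0], [0, 0, 0], [0, 0, 0], [0, 0, 0], [0, 0, 0]], dp=[[0, 0, -0.0003], [0, 0, -0.0003], [0, 0, -0.0003], [0, 0, -0.0003], [0, 0, -0.0003], [0, 0, -0.0003], [0, 0, -0.0003], [0, 0, -0.0003]], hand=[0, 0, 0, 0, 0, 0, 0, 0])

```text
clock: 18.23
tcp_pos: [0.5215, -0.0549, 0.0696]
tool_rot: [-3.141, 0.001, 2.863]
ft_force: [-6.1, -3.4, 13.7]
width: 0.005
grasp_force: 7.4
```

```bash
python3 - <<'E'
from h import *
np.set_printoptions(linewidth=220)
look('p6.png')
c=lambda x,y:(250+(x+.5)/8.8-.5,200+(y+.5)/8.8-.5)
prof(c(205,178),c(120,293))
E
```

```text
[-6.08344418 -3.30471593 15.55082371] [ 0.52155945 -0.05489846  0.06961515]
-1.3
[[-35 -33 -31 -30 -28 -26 -24 -23 -21 -19 -17 -16 -14 -12 -10  -9  -7  -5  -3  -2   0   2   3   5   7   9  10  12  14  16  17  19  21  23  24  26  28  30  31  33  35]
 [ 74  75  79  83  89  95 101 100 101 101 101  98  86  75  78  87  93 103 111 118 127 131 123 117 109  91  76  80  91  95  96 100 101 104 108 101  99  93  83  75  73]
 [ 77  78  84  89  98 106 114 113 113 114 114 110  97  84  87  98 105 113 118 125 132 135 129 126 119 101  85  89 102 107 109 113 113 117 122 115 111 105  92  83  80]
 [ 79  78  74  70  64  56  48  50  48  46  47  47  44  37  41  45  44  62  77  88 102 108  95  80  68  53  41  41  45  43  43  48  51  49  46  48  48  45  45  43  55]]
0
[[-35 -33 -31 -30 -28 -26 -24 -23 -21 -19 -17 -16 -14 -12 -10  -9  -7  -5  -3  -2   0   2   3   5   7   9  10  12  14  16  17  19  21  23  24  26  28  30  31  33  35]
 [ 75  78  85  95 104 104 105 105 105 106 104  99  90  84  85  95 105 112 120 132 134 128 127 120 107  97  96 102 103 105 106 105 105 105 105 103  96  86  78  74  73]
 [ 78  82  92 
[... 293 characters left out ...]
3  42  40  35  39  49  62]]
1.3
[[-35 -33 -31 -30 -28 -26 -24 -23 -21 -19 -17 -16 -14 -12 -10  -9  -7  -5  -3  -2   0   2   3   5   7   9  10  12  14  16  17  19  21  23  24  26  28  30  31  33  35]
 [ 74  76  80  82  86  87  87  86  87  87  86  80  67  60  61  71  82  87  88  89  88  89  89  88  86  80  77  81  85  87  89  89  89  89  88  88  85  79  74  74  75]
 [ 77  80  86  90  96  99  99  98  98  97  97  89  75  66  68  80  92  98  98  99  99  99  99  99  97  91  87  91  96  97 100 100 100 100 100 100  96  89  82  79  78]
 [ 79  75  69  60  51  46  43  42  44  43  42  45  41  38  39  41  43  43  48  46  41  46  45  44  43  42  41  39  42  45  43  43  44  43  42  42  44  42  47  62  79]]
```

View pics/p6.png

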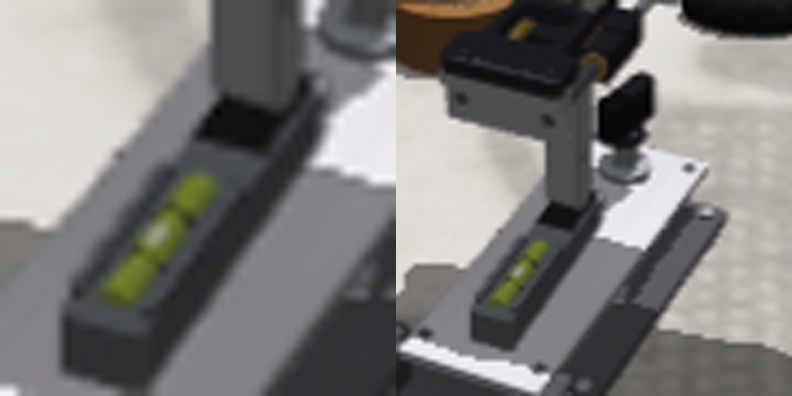

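The bubble is between its lines, at (157,237) in the left crop, about 1 mm from the middle. The push is steady at about 14 N on the stop, so I'm handing in.

```bash
python3 -c "
from rig import robot
print(robot.close_job())"
```

```text
the job is handed in; nothing more can be done
None
```

I handed in the job with the spirit level pressed onto the stop at about 14 N and the bubble about 1 mm from the middle, after turning the knob about 1.47 rad (84°) clockwise; the hand-in returned no verdict.

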